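Refit the L-shaped grates in the tea bar's drip tray

TASK

The drip tray of the tea bar has been washed: put its two L-shaped grates, the one with the blue handle and the one with the orange handle, back into the black tray so that they interlock and fill it, both lying flat on its floor, handles up, neither overlapping the other. Leave the straight grate with the white handle where it lies; it belongs to another machine.

Things in the scene. Friction and masses are not known exactly. Their poses are not given: they have to be found in the camera images.
- drip_tray: black open tray, steel walls, fixed. Inside 236 (x) x 136 (y) mm, walls 5 mm, rim 16 mm high, floor 4 mm thick. Origin: centre of underside, at counter height; x along the long side, z up. The L grates fit with 12 mm gaps: one at x -43.5, y -18.5 mm with its axes along the tray's, the other at x 43.5, y 18.5 mm turned 180 degrees; either may take either place.
- grate_blue: L-shaped aluminium grate, 6 mm thick, slots on top, blue upright handle 36 (x) x 12 (y) mm, its top 40 mm above the underside. Origin: underside, below the handle's middle, near the centre of mass. Leg x -62.5 to 87.5, y -37.5 to 12.5 mm; square foot x -62.5 to -12.5, y 12.5 to 62.5 mm. z up. About 0.22 kg. Starts flat on the counter, handle up.
- grate_orange: L-shaped aluminium grate, 6 mm thick, slots on top, orange upright handle 36 (x) x 12 (y) mm, its top 40 mm above the underside. Origin: underside, below the handle's middle, near the centre of mass. Leg x -62.5 to 87.5, y -37.5 to 12.5 mm; square foot x -62.5 to -12.5, y 12.5 to 62.5 mm. z up. About 0.22 kg. Starts flat on the counter, handle up. Same shape and hand as the blue-handled one.
- straight_grate: bystander: plain rectangular aluminium grate, 160 mm (x) by 56 mm (y), 6 mm thick, with an upright white lift handle in the middle (36 x 12 x 34 mm). Origin: centre of its underside. Not for this tray; to be left alone.
There are look-alikes about, which are no part of the job. Leave any green look-alike of the grate_blue alone. What is shaped like the grate_orange but turquoise is not meant.

How it is judged (in metres and radians):
At the end, for the whole second after the job is handed in: Both L-shaped grates lie in the drip tray, handles up, at rest and released: each origin is within 100 mm along the tray's x and 60 mm along its y of the tray's centre, less than 7.5 mm above the tray's underside (4 mm when flat on the floor), and each tilts less than 0.05 rad (x of grate_blue in the frame of drip_tray between -0.1 and 0.1 m and y of grate_blue in the frame of drip_tray between -0.06 and 0.06 m and z of each of grate_blue, grate_orange in the frame of drip_tray below 0.0075 m and angle between each of grate_blue, grate_orange's own z axis and vertical below 0.05 rad and linear speed of each of grate_blue, grate_orange below 0.02 m/s and contact force between each of grate_blue, grate_orange and the fingers below 0.1 N and x of grate_orange in the frame of drip_tray between -0.1 and 0.1 m and y of grate_orange in the frame of drip_tray between -0.06 and 0.06 m); the robot touches nothing.
It fails at once if the straight grate is moved more than 30 mm (distance of straight_grate from where it was at the start of the episode above 0.03 m).
It also fails if it takes over 54 s, if anything falls off the work surface, if the arm or the gripper's body presses on something with over 40 N, if the wrist force passes 120 N, or if a joint passes its speed limit or range.

ROBOT

A 6-joint arm with a two-finger parallel gripper is mounted at the origin on the work surface. World frame = base frame: x ahead of the robot, y to its left, z up, the work surface at z = 0. Lengths are in mm, angles in rad, forces in N, time in s.
With the tool pointing down it reaches from about 300 to 775 mm from the base axis. Payload 14.6 kg.
Tool frame: the origin (TCP) lies midway between the tips of the shut fingers; the grasp point (between the pads) lies 19 mm behind it; z points along the fingers, y is the line along which they close (so a half turn about z gives the same grasp; the last joint's range is limited). The gripper opens to 94 mm and grips with 3 to 60 N. Pads are 16 mm wide; open, the fingers measure 119 mm over their backs; the gripper's body (75 mm by 177 mm) begins 78 mm behind the grasp point.
Start: joints at [-1.366, 0.3, 1.521, -0, 1.321, -0.067], TCP at [147.649, -529.801, 205.446] pointing down, gripper open.
Joint ranges: [-3.03, 3.03], [-0.79, 2.21], [0.23, 2.52], [-1.04, 4.18], [0, 3.07], [-2.55, 2.55]. Speed limits (rad/s): [2.22, 2.22, 2.57, 3.14, 3.14, 3.14].

INTERFACE

Orientations are given as [roll, pitch, yaw] about the fixed x, y, z axes, in that order (R = Rz(yaw) Ry(pitch) Rx(roll)).
In Python, from cell import manip, camera gives the robot as it stands.
- The arm moves only by the tool move_arm, never from a script. Its arguments are lists of equal length, an entry for each row: "dp": the shift along the world's x, y, z in mm, a list of three; "rotation": the turn, a rotation vector about the world's x, y, z in rad, a list of three; "hand": the opening, from 0 (shut) to 1 (fully open). A call has 1 to 10 rows; each row shifts and turns the commanded pose from where the row before left it; what a row does not reach is not made up. A row lasts 1/8 s, in which the tool goes at most 62.5 mm and 10.7 degrees, less where a joint would pass 70% of its speed; a pose out of reach is approached as far as the arm can. A call with a gripper value outside its range is refused whole. The fingers move at their own pace and stop on an object; "newtons" is the grip in N (left out, the last holds). Time passes only in rows, so rows that do not move let the fingers close. It gives the time, the measured TCP pose, the force, the opening and the grip force at its end, in the units of the state.
- manip.read_state(): the state, without advancing time (a new reading comes with each control period).
- camera(name): name is "scene" or "top"; returns a dict with "image" (400x640x3 uint8, red, green, blue), "fx", "fy", "cx", "cy" (pixels), "R" (3x3) and "t" (3): a world point X has camera coordinates R X + t. Camera axes: x right, y down, z forward; pixel columns grow to the right and rows downward; lengths in mm; the calibration is good to about 2 mm. A picture is of the moment at which its call begins. There is no depth.
- manip.sign_off(): hands the job in; it is judged then, once.
The state is a dict: "clock": time; "joints": joint angles; "qd": joint speeds; "effort": joint torques, N m; "eef_pos": TCP position; "eef_rot": TCP orientation; "wrist_force": force on the tool from outside, world axes, zero at the start; "moment": the same for the moment, N m; "finger_gap": finger opening in mm; "finger_force": force on a finger pad.
Only numpy, scipy, OpenCV 4.12 (cv2) and the standard library are available. Lean on these libraries where they do the work, as an engineer would, in place of code of your own. Each camera call takes 0.05 s, during which the arm holds its last target. There are 200 camera calls.

## Working session

There is one attempt and no reset: what is moved stays moved. The work goes in short steps, Python scripts to look and compute and a tool call to move; the robot and the scene stay as the last step left them, time stands still between calls to the robot, and variables do not carry over. Pictures are saved under pics/ and viewed, at most 10 in all, crops included, and the job is handed in when it is done.

Besides the shell and the picture viewer there is one more tool, called after ">>>" in YAML: its name, and indented under it one key for each argument. move_arm: Moves the arm, as the interface text tells. Its arguments: {"type":"object","properties":{"dp":{"type":"array","items":{"type":"array","items":{"type":"number"}}},"rotation":{"type":"array","items":{"type":"array","items":{"type":"number"}}},"hand":{"type":"array","items":{"type":"number"}},"newtons":{"type":"number"}},"required":["dp","rotation","hand"]}

```bash
mkdir -p pics
python3 - <<'E'
from cell import manip,camera
import cv2
for n in("top","scene"):
    c=camera(n); cv2.imwrite(f"pics/{n}0.png",c["image"][:,:,::-1]); print(n,c["fx"],c["cx"],c["cy"],c["R"],c["t"])
print(manip.read_state())
E
```

```text
top 483.1436453488845 320.0234255369852 193.8726895044518 [[ 1.78350601e-02 -9.99837539e-01  2.60879887e-03]
 [-9.90206115e-01 -1.80244885e-02 -1.38444817e-01]
 [ 1.38469348e-01 -1.14076961e-04 -9.90366713e-01]] [  99.33824729  534.22407226 1639.13231289]
scene 482.79036211164237 320.6653839147026 203.09791331131782 [[-0.64631652  0.76276278 -0.02163088]
 [ 0.54274221  0.43958956 -0.71567584]
 [-0.53638219 -0.47429311 -0.69809755]] [ 259.87896259 -310.18850337 1686.69885552]
{'clock': 0.1, 'joints': array([-1.36559173e+00,  3.00400274e-01,  1.52149521e+00,  2.15648314e-05,
        1.32069877e+00, -6.66077748e-02]), 'qd': array([ 0.00018385,  0.00046443, -0.00193948, -0.00014121,  0.001306  ,
       -0.00067963]), 'effort': array([ 8.25908810e-04, -5.32645655e+01, -3.53283477e+01,  7.09842844e-02,
        2.34820414e-02, -5.13202758e-05]), 'eef_pos': array([ 147.6152625 , -529.5866923 ,  204.96150697]), 'eef_rot': array([-3.14059467e+00, -8.75071426e-05,  2.71806978e-01]), 'wrist_force': array([-0.39641159,  0.52234077,  0.12982341]), 'moment': array([-0.01209797,  0.01301769, -0.01798353]), 'finger_force': 0.0, 'finger_gap': 94.28973775458583}
```

View pics/top0.png

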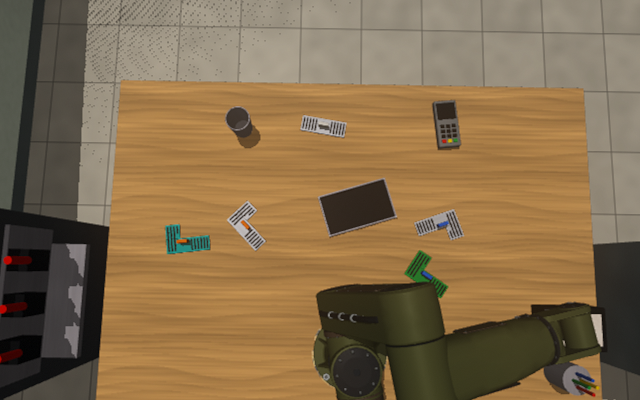

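View pics/scene0.png

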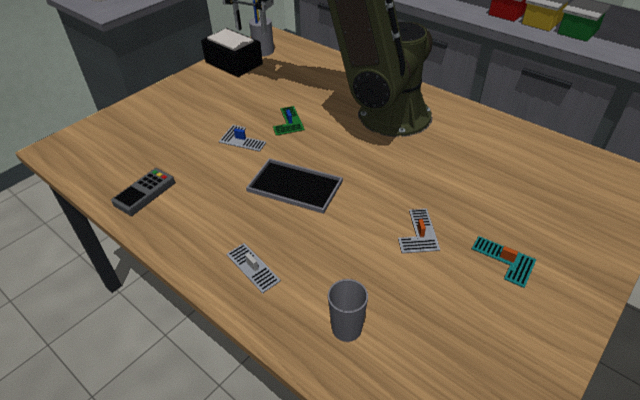

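Candidates in the top picture:
- Blue handle: silver L at (440,224), which I choose. The green L at (428,275) is a look-alike.
- Orange handle: silver L at (246,225), which I choose. The turquoise L at (186,240) is a look-alike.
- The straight white-handled grate at (324,126) stays put. The tray is at (358,208).

```bash
cat > h.py <<'E'
import numpy as np,cv2
from cell import manip,camera
def ray(c,px,z):
    px=np.atleast_2d(px).astype(float)
    d=np.c_[(px[:,0]-c["cx"])/c["fx"],(px[:,1]-c["cy"])/c["fy"],np.ones(len(px))]@c["R"]
    o=-c["R"].T@c["t"]; return (o+d*((z-o[2])/d[:,2])[:,None])[:,:2]
def proj(c,X):
    p=c["R"]@np.array(X,float)+c["t"]; return np.array([c["fx"]*p[0]/p[2]+c["cx"],c["fy"]*p[1]/p[2]+c["cy"]])
def blobmask(c,ctr,rad,fn):
    hsv=cv2.cvtColor(c["image"],cv2.COLOR_RGB2HSV).astype(int)
    m=fn(*np.moveaxis(hsv,2,0)).astype(np.uint8)
    k=np.zeros_like(m); cv2.circle(k,tuple(int(v) for v in ctr),rad,1,-1); m*=k
    m=cv2.morphologyEx(m,cv2.MORPH_CLOSE,np.ones((3,3)))
    cs,_=cv2.findContours(m,cv2.RETR_EXTERNAL,cv2.CHAIN_APPROX_NONE)
    cs=max(cs,key=cv2.contourArea); o=np.zeros_like(m); cv2.drawContours(o,[cs],-1,1,-1); return o,cs[:,0,:]
def rect(c,ctr,rad,fn,z):
    m,cs=blobmask(c,ctr,rad,fn)
    r=cv2.minAreaRect(ray(c,cs,z).astype(np.float32)); ys,xs=np.nonzero(m)
    return r,ray(c,np.c_[xs,ys],z).mean(0)
def grate(c,ctr,hue,rad=38,z=6):
    (rc,(w,h),a),com=rect(c,ctr,rad,lambda H,S,V:((S<60)&(V>60))|((abs(H-hue)<9)&(S>130)),z)
    if w<h: a+=90;w,h=h,w
    a=np.radians(a); rc=np.array(rc)
    d=com-rc  # bbox centre is at (12.5,12.5); com is near (0,0) => offset -x,-y locally
    for k in (0,np.pi):
        u=np.array([np.cos(a+k),np.sin(a+k)]); v=np.array([-u[1],u[0]])
        if d@v<0: yaw=a+k; o=rc-12.5*u-12.5*v; dl=(d@u,d@v)
    m,_=blobmask(c,ctr,rad,lambda H,S,V:(abs(H-hue)<9)&(S>130)); ys,xs=np.nonzero(m)
    hd=ray(c,np.c_[xs,ys],30).mean(0)
    return o,np.degrees(np.arctan2(np.sin(yaw),np.cos(yaw))),(w,h),dl,hd
E
python3 - <<'E'
from h import *
np.set_printoptions(precision=1,suppress=True)
t=camera("top");s=camera("scene")
for n,pt,ps,hue in(("blue",(440,224),(242,138),114),("orange",(246,225),(420,232),10)):
    for c,p in((t,pt),(s,ps)):
        try: print(n,grate(c,p,hue), c["image"][p[1],p[0]])
        except Exception as e: print(n,e)
for c,p in((t,(358,208)),(s,(295,186))):
    print("tray",rect(c,p,60,lambda H,S,V:(S<90)|(V<70),16))
im=t["image"][:,:,::-1]
out=np.hstack([cv2.resize(im[184:284,140:290],(390,260),interpolation=2),cv2.resize(im[184:284,370:520],(390,260),interpolation=2)])
cv2.imwrite("pics/crop.png",out)
E
```

```text
blue (array([ 437.2, -315.7]), np.float64(109.98007202148438), (149.4966583251953, 98.75199890136719), (np.float64(-12.429068141727713), np.float64(-12.110115729983457)), array([ 436.8, -316.6])) [ 47  81 168]
blue (array([ 441.6, -315.2]), np.float64(109.85373115539551), (153.02801513671875, 106.00711059570312), (np.float64(-10.40352130738231), np.float64(-12.531361004903626)), array([ 443.9, -312.3])) [10 28 81]
orange (array([423., 384.]), np.float64(-133.7757720947266), (265.52056884765625, 259.9861145019531), (np.float64(0.8704146607693564), np.float64(-0.6373761613536618)), array([420.6, 362.5])) [205 100  16]
orange (array([426.2, 366.5]), np.float64(-135.4998931884766), (154.57627868652344, 100.3575439453125), (np.float64(-16.02525754695142), np.float64(-11.026483012294984)), array([429.4, 367.9])) [64 29 10]
tray (((492.81121826171875, -20.580657958984375), (147.89178466796875, 246.4864959716797), 17.126996994018555), array([492.4, -20.2]))
tray (((501.2215270996094, -17.543838500976562), (163.24032592773438, 253.4185028076172), 17.201257705688477), array([503. , -13.6]))
```

View pics/crop.png

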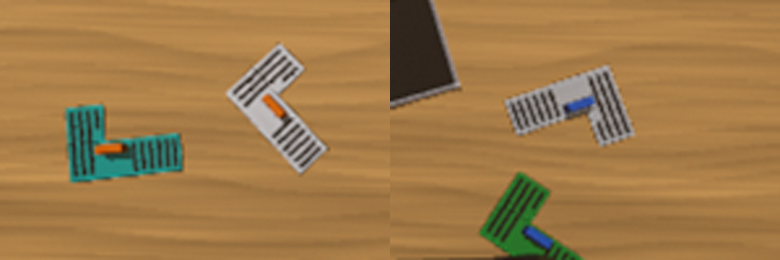

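The crop shows the silver L with the orange handle (left panel, handle at 275,107) and the silver L with the blue handle (right panel, handle at 580,104). They are clearly distinct from the turquoise and green ones. Blue is at about (437,-316) with yaw 110°. The tray is at (493,-20.5) with its long axis at 107°.

>>> move_arm:
  dp:
    - [29,21.3,-7]
    - [29,21.3,-7]
    - [29,21.3,-7]
    - [29,21.3,-7]
    - [29,21.3,-7]
    - [29,21.3,-7]
    - [29,21.3,-7]
    - [29,21.3,-7]
    - [29,21.3,-7]
    - [29,21.3,-7]
  rotation:
    - [0,0,0.165]
    - [0,0,0.165]
    - [0,0,0.165]
    - [0,0,0.165]
    - [0,0,0.165]
    - [0,0,0.165]
    - [0,0,0.165]
    - [0,0,0.165]
    - [0,0,0.165]
    - [0,0,0.165]
  hand: [0.5,0.5,0.5,0.5,0.5,0.5,0.5,0.5,0.5,0.5]
  newtons: 30

```text
clock: 1.45
eef_pos: [438.5, -316.0, 135.1]
eef_rot: [-3.141, -0.0, 1.927]
wrist_force: [-0.3, 0.3, -0.3]
finger_gap: 47.2
finger_force: 0.0
```

```bash
sed -i 's/S>130/S>195/g' h.py
python3 - <<'E'
from h import *
np.set_printoptions(precision=1,suppress=True)
t=camera("top");s=camera("scene")
print(grate(t,(246,225),10)); print(grate(s,(420,232),10))
st=manip.read_state();print(st["eef_pos"],st["eef_rot"],st["finger_gap"],st["clock"],proj(s,st["eef_pos"]))
cv2.imwrite("pics/a.png",cv2.resize(s["image"][60:220,160:360,::-1],(800,640))[:600])
E
```

```text
(array([422.2, 366.2]), np.float64(-135.9068832397461), (149.760498046875, 99.67829132080078), (np.float64(-11.916421068469699), np.float64(-12.557548980854495)), array([422.2, 366.5]))
(array([426.2, 366.5]), np.float64(-135.4998931884766), (154.57627868652344, 100.3575439453125), (np.float64(-16.01946837236362), np.float64(-11.01608777993042)), array([427.6, 366.8]))
[ 439.2 -314.8  134.5] [-3.1 -0.   1.9] 47.31928165962939 1.55 [235.1 104.9]
```

View pics/a.png

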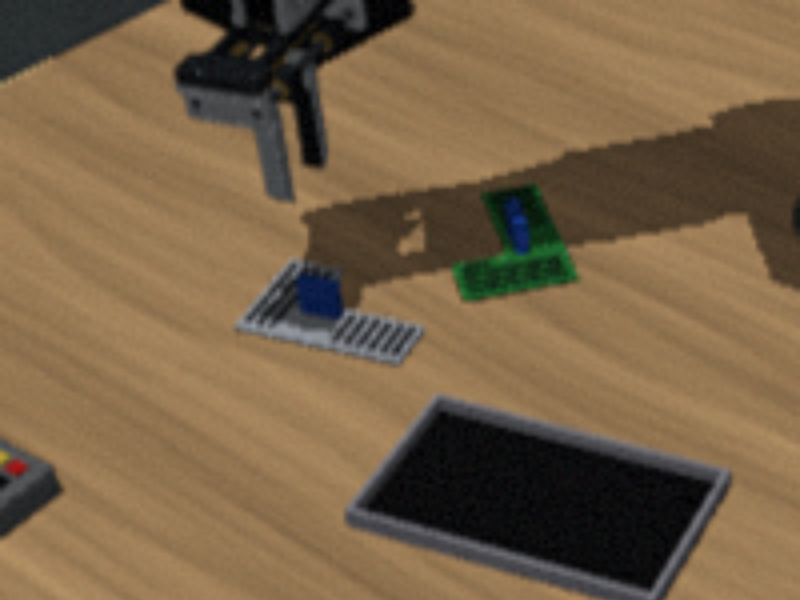

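The gripper is above the silver blue-handled grate (crop 320,290), with the fingers astride its handle line. I'll lower, grip and lift.

>>> move_arm:
  dp:
    - [-1.5,-0.5,-40]
    - [0,0,-40]
    - [0,0,-30]
    - [0,0,-13]
    - [0,0,0]
    - [0,0,0]
    - [0,0,0]
    - [0,0,0]
    - [0,0,0]
    - [0,0,10]
  rotation:
    - [0,0,0]
    - [0,0,0]
    - [0,0,0]
    - [0,0,0]
    - [0,0,0]
    - [0,0,0]
    - [0,0,0]
    - [0,0,0]
    - [0,0,0]
    - [0,0,0]
  hand: [0.5,0.5,0.5,0.5,0.5,0,0,0,0,0]
  newtons: 30

```text
clock: 2.8
eef_pos: [435.7, -316.9, 22.2]
eef_rot: [-3.141, -0.001, 1.922]
wrist_force: [-0.3, 0.3, -2.1]
finger_gap: 11.6
finger_force: 30.0
```

>>> move_arm:
  dp:
    - [0,0,40]
    - [0,0,20]
    - [0,0,0]
    - [0,0,0]
  rotation:
    - [0,0,0]
    - [0,0,0]
    - [0,0,0]
    - [0,0,0]
  hand: [0,0,0,0]

```text
clock: 3.3
eef_pos: [435.7, -317.0, 81.6]
eef_rot: [-3.141, -0.001, 1.922]
wrist_force: [0.0, 0.6, -2.7]
finger_gap: 12.3
finger_force: 30.0
```

>>> move_arm:
  dp:
    - [12.5,37,0]
    - [12.5,37,0]
    - [12.5,37,0]
    - [12.5,37,0]
    - [12.5,37,0]
    - [12.5,37,0]
    - [12.8,37.6,0]
    - [0,0,-20]
    - [0,0,0]
    - [0,0,0]
  rotation:
    - [0,0,-0.0075]
    - [0,0,-0.0075]
    - [0,0,-0.0075]
    - [0,0,-0.0075]
    - [0,0,-0.0075]
    - [0,0,-0.0075]
    - [0,0,-0.0075]
    - [0,0,0]
    - [0,0,0]
    - [0,0,0]
  hand: [0,0,0,0,0,0,0,0,0,0]

```text
clock: 4.55
eef_pos: [523.8, -58.0, 62.4]
eef_rot: [-3.141, -0.0, 1.869]
wrist_force: [0.2, 0.6, -2.0]
finger_gap: 12.0
finger_force: 30.0
```

Run:
```python
from h import *
t=camera("top");s=camera("scene");print(manip.read_state()["eef_pos"],manip.read_state()["eef_rot"])
st=manip.read_state()["eef_pos"]; o=(st[0],st[1],st[2]-8); print(proj(t,o),proj(s,o))
cv2.imwrite("pics/b.png",np.hstack([cv2.resize(x[:,:,::-1],(400,400),interpolation=2) for x in(t["image"][158:258,300:400],s["image"][120:220,240:340])]))
```

```text
[524.09358132 -58.16644569  62.87821001] [3.14110204e+00 2.29132390e-04 1.86854003e+00]
[368.70207194 196.41300615] [277.6060388  171.74452828]
```

View pics/b.png

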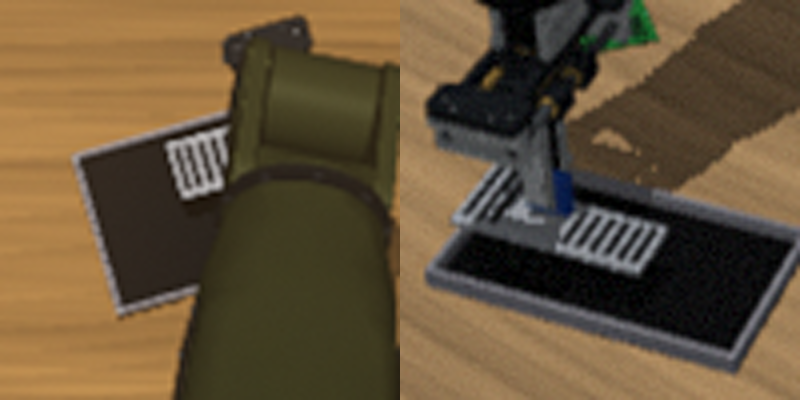

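The grate hangs level over the tray on the intended side. Its leg end is visible at (200,165) in the left crop and lies parallel to the tray edge. I'll lower it, watching the force, before releasing.

>>> move_arm:
  dp:
    - [-0.5,0.5,-15]
    - [0,0,-13]
    - [0,0,-8]
    - [0,0,-6]
    - [0,0,-3]
    - [0,0,-1]
    - [0,0,0]
  rotation:
    - [0,0,0]
    - [0,0,0]
    - [0,0,0]
    - [0,0,0]
    - [0,0,0]
    - [0,0,0]
    - [0,0,0]
  hand: [0,0,0,0,0,0,0]

```text
clock: 5.52
eef_pos: [523.6, -57.2, 16.9]
eef_rot: [3.141, 0.0, 1.869]
wrist_force: [-2.4, 0.7, 3.0]
finger_gap: 11.7
finger_force: 30.0
```

>>> move_arm:
  dp:
    - [0,0,0]
    - [0,0,0]
    - [0,0,0]
    - [0,0,10]
    - [0,0,40]
    - [0,0,50]
  rotation:
    - [0,0,0]
    - [0,0,0]
    - [0,0,0]
    - [0,0,0]
    - [0,0,0]
    - [0,0,0]
  hand: [0.4,0.4,0.4,0.4,0.4,0.5]

```text
clock: 6.28
eef_pos: [523.0, -57.1, 117.7]
eef_rot: [-3.14, -0.001, 1.869]
wrist_force: [0.6, -0.7, -0.4]
finger_gap: 44.6
finger_force: 0.0
```

>>> move_arm:
  dp:
    - [-10,42,0]
    - [-10,42,0]
    - [-10,42,0]
    - [-10,42,0]
    - [-10,42,0]
    - [-10,42,0]
    - [-10,42,0]
    - [-10,42,0]
    - [-10,42,0]
    - [-11.5,45.2,0]
  rotation:
    - [0,0,-0.11]
    - [0,0,-0.11]
    - [0,0,-0.11]
    - [0,0,-0.11]
    - [0,0,-0.11]
    - [0,0,-0.11]
    - [0,0,-0.11]
    - [0,0,-0.11]
    - [0,0,-0.11]
    - [0,0,-0.11]
  hand: [0.5,0.5,0.5,0.5,0.5,0.5,0.5,0.5,0.5,0.5]

```text
clock: 7.52
eef_pos: [421.6, 367.4, 117.3]
eef_rot: [3.141, -0.001, 0.765]
wrist_force: [-0.2, 0.2, 0.4]
finger_gap: 47.3
finger_force: 0.0
```

Run:
```python
from h import *
np.set_printoptions(precision=1,suppress=True)
t=camera("top");s=camera("scene");st=manip.read_state();print(st["eef_pos"],st["eef_rot"])
print(rect(t,(358,208),60,lambda H,S,V:(S<90)|(V<70),16))
m,_=blobmask(t,(370,205),45,lambda H,S,V:(abs(H-114)<9)&(S>150)); ys,xs=np.nonzero(m); print(ray(t,np.c_[xs,ys],42).mean(0),len(xs))
cv2.imwrite("pics/c.png",np.hstack([cv2.resize(x[:,:,::-1],(400,400),interpolation=2) for x in(t["image"][158:258,300:400],s["image"][150:270,340:460])]))
```

```text
[420.7 369.2 117.1] [-3.1 -0.   0.8]
(((492.81121826171875, -20.580657958984375), (147.89178466796875, 246.4864959716797), 17.126996994018555), array([492.5, -20.3]))
[520.6 -55.7] 28
```

View pics/c.png

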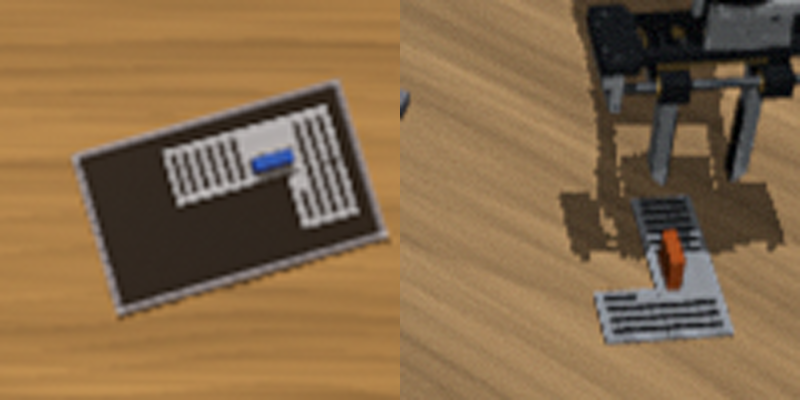

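Blue lies flat in the tray with even gaps to the walls. The gripper stands over the silver orange-handled grate (handle at 670,258), so I'll grasp it.

>>> move_arm:
  dp:
    - [0.5,-1.5,-40]
    - [0,0,-35]
    - [0,0,-20]
    - [0,0,-10]
    - [0,0,0]
    - [0,0,0]
    - [0,0,0]
    - [0,0,0]
    - [0,0,0]
    - [0,0,10]
  rotation:
    - [0,0,0]
    - [0,0,0]
    - [0,0,0]
    - [0,0,0]
    - [0,0,0]
    - [0,0,0]
    - [0,0,0]
    - [0,0,0]
    - [0,0,0]
    - [0,0,0]
  hand: [0.5,0.5,0.5,0.5,0.5,0,0,0,0,0]
  newtons: 30

```text
clock: 8.88
eef_pos: [422.0, 364.1, 21.1]
eef_rot: [-3.141, 0.002, 0.769]
wrist_force: [0.1, -1.1, -2.9]
finger_gap: 11.7
finger_force: 30.0
```

>>> move_arm:
  dp:
    - [0,0,40]
    - [0,0,20]
    - [0,0,0]
    - [0,0,0]
  rotation:
    - [0,0,0]
    - [0,0,0]
    - [0,0,0]
    - [0,0,0]
  hand: [0,0,0,0]

```text
clock: 9.38
eef_pos: [422.1, 364.1, 80.6]
eef_rot: [-3.141, 0.001, 0.769]
wrist_force: [-0.5, -0.5, -1.9]
finger_gap: 11.6
finger_force: 30.0
```

>>> move_arm:
  dp:
    - [4,-35,0]
    - [4,-35,0]
    - [4,-35,0]
    - [4,-35,0]
    - [4,-35,0]
    - [4,-35,0]
    - [4,-35,0]
    - [4,-35,0]
    - [4,-35,0]
    - [4.6,-35,0]
  rotation:
    - [0,0,0.11]
    - [0,0,0.11]
    - [0,0,0.11]
    - [0,0,0.11]
    - [0,0,0.11]
    - [0,0,0.11]
    - [0,0,0.11]
    - [0,0,0.11]
    - [0,0,0.11]
    - [0,0,0.11]
  hand: [0,0,0,0,0,0,0,0,0,0]

```text
clock: 10.62
eef_pos: [462.5, 13.4, 80.5]
eef_rot: [-3.14, -0.001, 1.873]
wrist_force: [1.2, 0.2, -2.1]
finger_gap: 11.7
finger_force: 30.0
```

>>> move_arm:
  dp:
    - [0,0,-15]
    - [0,0,0]
    - [0,0,0]
  rotation:
    - [0,0,0]
    - [0,0,0]
    - [0,0,0]
  hand: [0,0,0]

```text
clock: 11.0
eef_pos: [462.8, 15.3, 66.2]
eef_rot: [-3.141, -0.0, 1.87]
wrist_force: [0.2, 0.5, -1.3]
finger_gap: 12.1
finger_force: 30.0
```

Run:
```python
from h import *
t=camera("top");s=camera("scene");print(manip.read_state()["eef_pos"],manip.read_state()["eef_rot"])
cv2.imwrite("pics/d.png",np.hstack([cv2.resize(x[:,:,::-1],(400,400),interpolation=2) for x in(t["image"][158:258,300:400],s["image"][120:220,250:350])]))
```

```text
[463.07138272  15.14827161  66.56718318] [ 3.14149958e+00 -1.28138398e-06  1.86990035e+00]
```

View pics/d.png

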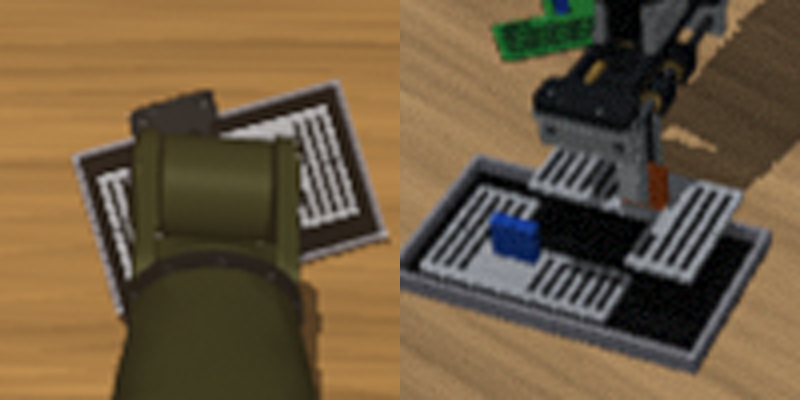

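The orange grate is turned the right way, with its foot at the tray's free end (crop 685,235) and its leg behind blue. I'll lower it.

>>> move_arm:
  dp:
    - [-0.5,-1,-15]
    - [0,0,-13]
    - [0,0,-9]
    - [0,0,-7]
    - [0,0,-4]
    - [0,0,-2]
    - [0,0,0]
  rotation:
    - [0,0,0]
    - [0,0,0]
    - [0,0,0]
    - [0,0,0]
    - [0,0,0]
    - [0,0,0]
    - [0,0,0]
  hand: [0,0,0,0,0,0,0]

```text
clock: 11.98
eef_pos: [462.6, 13.5, 16.5]
eef_rot: [3.141, 0.0, 1.869]
wrist_force: [0.0, 0.2, -2.6]
finger_gap: 11.7
finger_force: 30.0
```

Still hanging just above the floor, so I'll go 1 mm lower, release and withdraw.

>>> move_arm:
  dp:
    - [0,0,-1]
    - [0,0,0]
    - [0,0,0]
    - [0,0,0]
    - [0,0,0]
    - [0,0,10]
    - [0,0,45]
    - [0,0,50]
    - [-10,60,0]
    - [-10,60,0]
  rotation:
    - [0,0,0]
    - [0,0,0]
    - [0,0,0]
    - [0,0,0]
    - [0,0,0]
    - [0,0,0]
    - [0,0,0]
    - [0,0,0]
    - [0,0,0]
    - [0,0,0]
  hand: [0,0,0.4,0.4,0.4,0.4,0.4,0.4,0.4,0.4]

```text
clock: 13.22
eef_pos: [442.5, 134.6, 121.9]
eef_rot: [3.139, 0.0, 1.867]
wrist_force: [0.6, -0.4, -1.0]
finger_gap: 37.2
finger_force: 0.0
```

>>> move_arm:
  dp:
    - [-10,60,0]
    - [-10,60,0]
    - [-10,60,0]
    - [0,0,0]
    - [0,0,0]
  rotation:
    - [0,0,0]
    - [0,0,0]
    - [0,0,0]
    - [0,0,0]
    - [0,0,0]
  hand: [0.4,0.4,0.4,0.4,0.4]

```text
clock: 13.85
eef_pos: [412.5, 313.1, 120.7]
eef_rot: [-3.142, 0.0, 1.87]
wrist_force: [1.0, 0.3, -0.5]
finger_gap: 37.7
finger_force: 0.0
```

Run:
```python
from h import *
t=camera("top");s=camera("scene")
cv2.imwrite("pics/e.png",np.hstack([cv2.resize(x[:,:,::-1],(400,400),interpolation=2) for x in(t["image"][158:258,300:400],s["image"][140:240,250:350])]))
```

```text
(no output)
```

View pics/e.png

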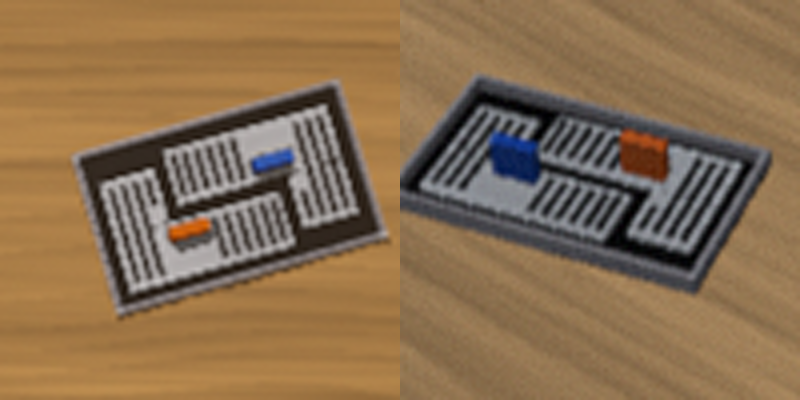

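Both grates lie flat and interlocked with clear gaps all round: blue handle at (272,161), orange handle at (190,231) in the left crop. The arm is clear, so I'll hand in.

```bash
python3 -c "
from cell import manip
print(manip.sign_off())"
```

```text
the job is handed in; nothing more can be done
None
```

The blue- and orange-handled grates lie flat and interlocked in the tray, the straight grate was left alone, and the job was handed in at about 14 s; no verdict was returned.

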